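# Give the red face of a painted tea-light holder its turn in the lamp box

### The job

The touch-dry tea-light holder in the lamp box has had its pass on one side and the red face is next: raise the amber sash all the way by the handle on top of it, pull the tray right out, lift the holder out of its nest and stand it on the bench to change your grip, because the wire guides leave room for fingers only in front of it and behind it. Then seat it back in the nest with the red face towards the lamp panel at the back of the box, push the tray fully home and lower the sash until it is fully shut. Do not tip the holder over or disturb the other things on the bench.

Things in the scene. Friction and masses are not known exactly. Their poses are not given: they have to be found in the camera images.
- lamp_box: white bench-top UV lamp box fixed to the bench, 186 mm wide (y), roof at 155 mm; its grey base plate reaches 100 mm out in front. Origin on the bench; x points to the back (the open front faces -x), z up. The sash stands at x = -70 mm between channel posts 160 mm apart, 243 mm tall. Violet lamp panel on the back wall, face at x = 54 mm. A pod 13 mm high on the roof, from x = 41 mm back
- sash (a joint): height in m of the amber sash above fully shut: 0 = shut (lower edge 29 mm above the bench), 0.105 = fully raised. It is spring balanced and stays where it is left; about 5 N moves it
- sash_handle (a point): centre of the bar of the steel bow handle on the sash's top rail; the bar is 11 mm thick, 78 mm long, parallel to y of the lamp box, 33 mm above the top rail and (sash shut) 35 mm above the roof behind it. Moves up with the sash. Axes as lamp_box
- tray (a joint): how far in m the tray is pulled out towards the front (-x of lamp_box): 0 = home, 0.160 = stop. About 3 N moves it. The guides and the holder cannot pass the sash unless it is raised
- tray_handle (a point): centre of the bar of the steel bow handle at the tray's front end; the bar is 10 mm thick, 60 mm long, parallel to y of the lamp box, 30 mm above the tray board, 135 mm in front of the nest's centre. With the tray home it is 75 mm in front of the sash plane. Moves with the tray. Axes as lamp_box
- nest (a point): centre of the nest on the tray, at the top of the tray board (26 mm above the bench): a frame 5 mm high, inside 60 (x) by 58 mm (y), its x sides sloping outwards, with a steel wire guide 54 mm high on each y side, flared outwards at its top. Moves with the tray; 60 mm behind the sash plane when the tray is home. Axes as lamp_box (x towards the lamp)
- holder: tea-light holder: beech block 54 x 54 mm, 52 mm high, 120 g, a round recess (40 mm wide, 14 mm deep) in its top and a painted panel on each side: red on +x, yellow on +y, green on -x, blue on -y. Origin at the centre of its underside, z up. At the start it stands in the nest, red towards +y of the box, blue towards the lamp
- red_face (a point): centre of the red panel, 27 mm from the holder's axis along its +x, 25 mm above its underside
- mug: blue mug, 84 mm wide, 95 mm high, a bystander on the left; origin about its centre on the bench
- gesso_bottle: white bottle with a black label, 74 mm wide, 206 mm high, a bystander back right; origin at the centre of its underside
- paint_pot_2: plastic pot with light blue stains, 79 mm wide, 78 mm high, a bystander back right; origin at the centre of its underside
- paint_pot_1: plastic pot with brown stains, 74 mm wide, 100 mm high, a bystander front right; origin at the centre of its underside

How it is judged:
By the outcome, as a careful person would: the job done as asked, in the order asked, and still so for the second after the job is handed in, with the robot touching nothing.
It also fails if it takes over 72 s, if anything falls off the work surface, if the arm or the gripper's body presses on something with over 40 N, if the wrist force passes 120 N, or if a joint passes its speed limit or range.

### The arm

A 6-joint arm with a two-finger parallel gripper is mounted at the origin on the work surface; the furniture and walls round the work are solid. World frame = base frame: x ahead of the robot, y to its left, z up, the work surface at z = 0. Lengths are in m, angles in rad, forces in N, time in s.
With the tool pointing down it reaches from about 0.425 to 0.95 m from the base axis. Payload 3.5 kg.
Tool frame: the origin (TCP) lies on the centre line of the jaws, within the pads' length; the fingertips stand 19 mm ahead of it and the grasp point (between the pads) is the TCP; z points along the fingers, y is the line along which they close (so a half turn about z gives the same grasp; the last joint's range is limited). The gripper opens to 85 mm and grips with 20 to 120 N. Pads are 22 mm wide; open, the fingers measure 114 mm over their backs; the gripper's body (76 mm by 85 mm) begins 54 mm behind the grasp point. The pads swing forward as they close: fully open they stand 13 mm farther back than shut.
Start: joints at [0.953, 0.286, 1.577, -0, 1.279, -0.15], TCP at [0.304, 0.602, 0.25] pointing down, gripper open.
Joint ranges: [-2.77, 2.77], [-0.9, 2.22], [0.21, 2.48], [-1.53, 4.67], [0.24, 2.81], [-2.84, 2.84]. Speed limits (rad/s): [2.79, 2.79, 3.14, 3.14, 3.14, 3.14].

### API

Orientations are given as a unit quaternion [x, y, z, w].
In Python, from plant import ctrl, imaging gives the robot as it stands. The module is installed in compiled form; this text tells all that it offers.
- The arm moves only by the shell command python3 -m handwheel 'ROWS' [OPENING] [FORCE]. ROWS is JSON, one flat list of numbers, 6 for each row, row after row: the shift along the world's x, y, z in units of 150 mm (1.0 is 150 mm), then the turn, a rotation vector about the world's x, y, z in units of 90 degrees (1.0 is 90 degrees). In form: [tx, ty, tz, rx, ry, rz, tx, ty, tz, rx, ry, rz, ...]. A call has 1 to 5 rows; each row shifts and turns the commanded pose from where the row before left it; what a row does not reach is not made up. A row lasts 1/12 s, in which the tool goes at most 41.7 mm and 7.16 degrees, less where a joint would pass 70% of its speed; a pose out of reach is approached as far as the arm can. A call with a number of a shift or a turn outside -1 to 1 is refused whole. A call with a gripper value outside its range is refused whole. OPENING is the opening, from 0 (shut) to 1 (fully open), set as the call begins (- or left out, the last holds). The fingers move at their own pace and stop on an object; FORCE is the grip in N (left out, the last holds). Time passes only in rows, so rows that do not move let the fingers close. It gives the time, the measured TCP pose, the force, the opening and the grip force at its end, in the units of the state.
- ctrl.get_state(): the state, without advancing time (a new reading comes with each control period).
- imaging.read_camera(name): name is "scene" or "top" or "wrist"; returns (picture, depth): 480x640x3 uint8, blue, green, red; 480x640 float32, m along the optical axis (not along the pixel's ray), 0 where there is no reading.
- imaging.get_calibration(name): a dict with "fovy" (degrees; the focal length in pixels is half the picture's height over the tangent of half this angle, whatever the lens; pixels are square), "cx", "cy" (the principal point, pixels), "distortion" ([k1, k2, p1, p2, k3] as OpenCV has them; the pictures are not rectified), "R" (3x3) and "t" (3): a world point X has camera coordinates R X + t. Camera axes: x right, y down, z forward; pixel columns grow to the right and rows downward; lengths in m; the calibration is good to about 2 mm. A picture is of the moment at which its call begins: read the wrist's pose just before it. get_calibration takes no time and is no camera call; for the wrist camera it gives the pose at the moment of the call.
- ctrl.sign_off(): hands the job in; it is judged then, once.
The state is a dict: "time": time; "qpos": joint angles; "dq": joint speeds; "joint_efforts": joint torques, N m; "eef_pos": TCP position; "tcp_rot": TCP orientation; "contact_force": force on the tool from outside, world axes, zero at the start; "wrist_torque": the same for the moment, N m; "opening": opening from 0.0 (shut) to 1.0 (fully open); "finger_force": force on a finger pad.
Only numpy, scipy, OpenCV 4.12 (cv2) and the standard library are available. Lean on these libraries where they do the work, as an engineer would, in place of code of your own. Each camera call takes 0.05 s, during which the arm holds its last target. There are 200 camera calls.

## Working session

There is one attempt and no reset: what is moved stays moved. The work goes in short steps, Python scripts to look and compute and a shell command to move; the robot and the scene stay as the last step left them, time stands still between calls to the robot, and variables do not carry over. Pictures are saved under pics/ and viewed, at most 10 in all, crops included, and the job is handed in when it is done.

```bash
mkdir -p pics
cat > h.py <<'E'
import numpy as np, cv2
from plant import ctrl, imaging
def cam(n):
    c=imaging.get_calibration(n); p,d=imaging.read_camera(n)
    f=240/np.tan(np.radians(c["fovy"])/2)
    K=np.array([[f,0,c["cx"]],[0,f,c["cy"]],[0,0,1]])
    return p,d,K,np.array(c["distortion"],float),np.array(c["R"]),np.array(c["t"])
def cloud(d,K,D,R,t):
    v,u=np.mgrid[0:480,0:640]
    n=cv2.undistortPoints(np.stack([u,v],-1).reshape(-1,1,2).astype(float),K,D).reshape(480,640,2)
    P=np.dstack([n*d[...,None],d])
    return (P-t)@R
E
cat > a.py <<'E'
from h import *
for n in("scene","top"):
    p,d,K,D,R,t=cam(n); np.savez(n+".npz",p=p,d=d,P=cloud(d,K,D,R,t))
    cv2.imwrite(f"pics/{n}0.png",p); print(n,(-R.T@t).round(3))
print(ctrl.get_state())
E
python3 a.py
```

```text
scene [-0.419 -0.868  0.779]
top [-0.047 -0.34   0.875]
{'time': 0.1, 'qpos': array([ 9.52993022e-01,  2.87126243e-01,  1.57803042e+00, -4.18697157e-06,
        1.27859137e+00, -1.50006984e-01]), 'dq': array([-0.00010534, -0.00096702, -0.00406664,  0.0013252 ,  0.00072781,
        0.00129548]), 'joint_efforts': array([ 3.54314670e-04, -4.07294369e+01, -2.93699366e+01, -1.61286221e-04,
        3.42519575e-03, -1.79373529e-05]), 'eef_pos': array([0.30402716, 0.60203737, 0.24905276]), 'tcp_rot': array([ 2.31770566e-01,  9.72769882e-01, -9.99996109e-04, -4.01784955e-04]), 'contact_force': array([ 0.56113409, -0.14934668, -0.55947232]), 'wrist_torque': array([0.01951181, 0.00051422, 0.03264775]), 'finger_force': 0.0, 'opening': 0.9992323893371066}
```

View pics/scene0.png

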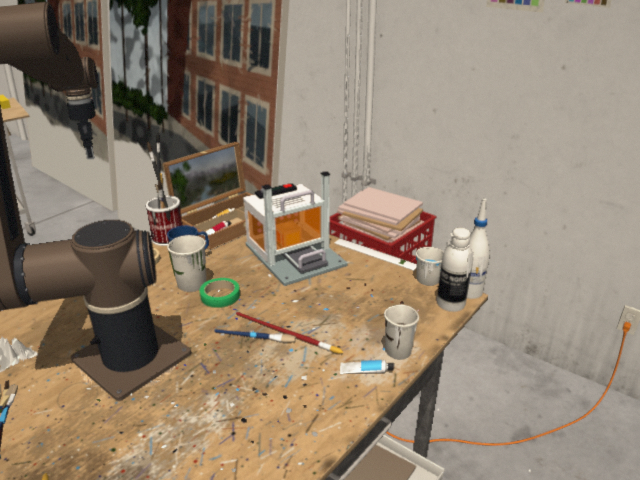

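View pics/top0.png

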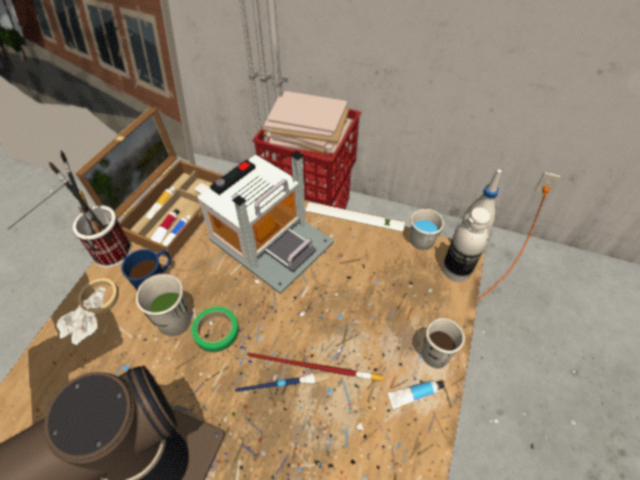

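Scene: the box is at about (290,230), with its front facing right and towards the camera. In the top view the box is at about (255,215), with base-plate front corners at about (281,286) and (332,240), sash handle at (272,192) and tray handle at (295,255). Next I'll fit the box pose from the depth.

```bash
cat > b.py <<'E'
from h import *
T=np.load("top.npz");S=np.load("scene.npz")
for n,A,uv in(("top",T,[(281,284),(329,240),(272,194),(291,256),(240,205),(297,160),(240,202),(250,180)]),("scene",S,[(272,276),(343,262),(296,198),(312,258),(285,200),(268,190),(325,175)])):
    for u,v in uv: print(n,u,v,A["P"][v,u].round(4))
for n,A,(u0,u1,v0,v1) in(("top",T,(195,340,150,290)),("scene",S,(240,350,170,285))):
    P=A["P"][v0:v1,u0:u1].reshape(-1,3);d=A["d"][v0:v1,u0:u1].ravel();P=P[d>0]
    h,e=np.histogram(P[:,2],bins=np.arange(-.02,.27,.005));print(n,dict(zip((e[:-1]*1000).round().astype(int).tolist(),h.tolist())))
    for lo,hi in((.149,.161),(.004,.02)):
        Q=P[(P[:,2]>lo)&(P[:,2]<hi)]
        r=cv2.minAreaRect((Q[:,:2]).astype(np.float32)); print(lo,len(Q),np.median(Q[:,2]),r,cv2.boxPoints(r).round(3).tolist())
E
python3 b.py
```

```text
top 281 284 [ 0.4308 -0.0721  0.0133]
top 329 240 [ 0.5896 -0.1351  0.0119]
top 272 194 [ 0.5676 -0.0046  0.1537]
top 291 256 [ 0.4801 -0.0803  0.0628]
top 240 205 [0.4493 0.0053 0.2361]
top 297 160 [ 0.6087 -0.0534  0.2354]
top 240 202 [0.4499 0.0042 0.2446]
top 250 180 [0.5919 0.0619 0.1545]
scene 272 276 [ 0.4273 -0.0219  0.0024]
scene 343 262 [ 0.5912 -0.1349  0.0107]
scene 296 198 [0.5927 0.0328 0.1548]
scene 312 258 [ 0.5297 -0.0757  0.0302]
scene 285 200 [0.5621 0.0463 0.1559]
scene 268 190 [0.4527 0.0013 0.2365]
scene 325 175 [ 0.6099 -0.0564  0.2412]
top {-20: 0, -15: 0, -10: 9, -5: 2472, 0: 2572, 5: 474, 10: 1605, 15: 213, 20: 450, 25: 753, 30: 199, 35: 152, 40: 168, 45: 218, 50: 206, 55: 202, 60: 170, 65: 137, 70: 130, 75: 127, 80: 132, 85: 144, 90: 129, 95: 127, 100: 145, 105: 152, 110: 128, 115: 143, 120: 129, 125: 144, 130: 143, 135: 154, 140: 149, 145: 126, 150: 1159, 155: 1435, 160: 302, 165: 491, 170: 187, 175: 57, 180: 44, 185: 54, 190: 52, 195: 105, 200: 166, 205: 38, 210: 39, 215: 36, 220: 38, 225: 36, 230: 30, 235: 22, 240: 163, 245: 5, 250: 0, 255: 0, 260: 0, 26
[... 1098 characters left out ...]
4, 230: 32, 235: 24, 240: 48, 245: 25, 250: 0, 255: 0, 260: 0, 265: 0}
0.149 1035 0.15661589086815655 ((0.5624244809150696, 0.04595547169446945), (0.16635477542877197, 0.18839752674102783), 69.18157196044922) [[0.4449999928474426, 0.0020000000949949026], [0.6209999918937683, -0.06499999761581421], [0.6800000071525574, 0.09000000357627869], [0.5040000081062317, 0.15700000524520874]]
0.004 1584 0.012717355084840745 ((0.6110285520553589, 0.062363654375076294), (0.5060673952102661, 0.31819388270378113), 46.28070068359375) [[0.32100000977516174, -0.010999999940395355], [0.5509999990463257, -0.23000000417232513], [0.9010000228881836, 0.13500000536441803], [0.6710000038146973, 0.35499998927116394]]
```

Run:
```python
import cv2
a=cv2.imread("pics/scene0.png")[165:290,235:355];b=cv2.imread("pics/top0.png")[145:295,190:340]
import numpy as np
a=cv2.resize(a,(400,417),interpolation=2);b=cv2.resize(b,(400,400),interpolation=2)
o=np.zeros((417,800,3),np.uint8);o[:,:400]=a;o[:400,400:]=b;cv2.imwrite("pics/crop.png",o)
```

```text
(no output)
```

View pics/crop.png

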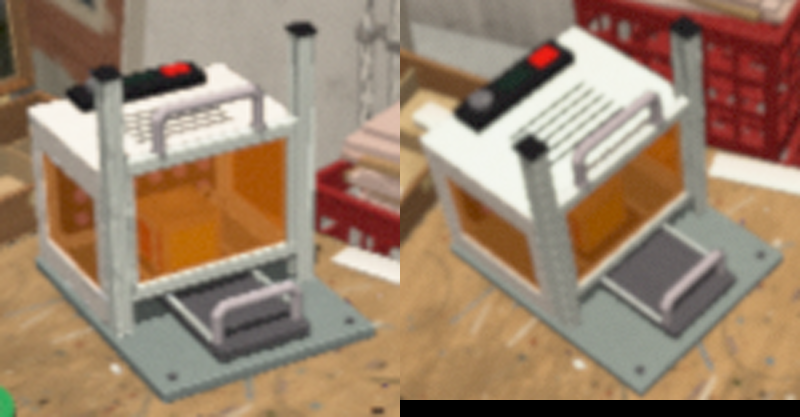

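The crop shows the box front with the sash shut. The sash handle bar is at about (210,95) in the left crop, the tray handle bar at about (257,297), and the holder shows orange through the sash. Next I'll refine in box axes.

```bash
cat > c.py <<'E'
from h import *
yaw=np.radians(69.17);ex=np.array([np.cos(yaw),np.sin(yaw)]);ey=np.array([-ex[1],ex[0]])
o=np.array([.555,.039])
for n in("top","scene"):
    A=np.load(n+".npz");P=A["P"][A["d"]>0];q=(P[:,:2]-o)@np.c_[ex,ey];z=P[:,2]
    def st(name,m,ax):
        Q=np.c_[q,z][m]; print(n,name,len(Q),"mean",Q.mean(0).round(4),"min",np.percentile(Q,3,axis=0).round(4),"max",np.percentile(Q,97,axis=0).round(4))
        if ax: 
            k=np.polyfit(Q[:,1],Q[:,0],1); print("   slope deg",np.degrees(np.arctan(k[0])).round(2))
    near=(abs(q[:,0])<.16)&(abs(q[:,1])<.12)
    st("sashbar",near&(z>.186)&(z<.202)&(abs(q[:,1])<.05),1)
    st("traybar",near&(z>.052)&(z<.068)&(q[:,0]<-.1)&(q[:,0]>-.19)&(abs(q[:,1])<.05),1)
    st("postL",near&(z>.1)&(z<.25)&(q[:,0]<-.055)&(q[:,1]>.06),0)
    st("postR",near&(z>.17)&(z<.25)&(q[:,0]<-.055)&(q[:,1]<-.06),0)
    st("posttops",near&(z>.238)&(z<.25),1)
    st("roof",near&(z>.15)&(z<.16)&(q[:,0]>-.05),0)
    st("base",(abs(q[:,0]+.14)<.06)&(abs(q[:,1])<.12)&(z>.008)&(z<.016),0)
E
python3 c.py
```

```text
top sashbar 161 mean [-0.062   0.0025  0.1978] min [-0.0657 -0.0475  0.1871] max [-0.0553  0.0442  0.2019]
   slope deg 0.51
top traybar 131 mean [-0.1357 -0.0018  0.0589] min [-0.1396 -0.0393  0.054 ] max [-0.1305  0.0311  0.0633]
   slope deg -0.17
top postL 541 mean [-0.0654  0.081   0.1767] min [-0.0702  0.0626  0.104 ] max [-0.0561  0.0891  0.2437]
top postR 184 mean [-0.0667 -0.0897  0.2171] min [-0.0703 -0.099   0.1727] max [-0.0566 -0.0823  0.2445]
top posttops 181 mean [-0.0603  0.006   0.2425] min [-0.0708 -0.1001  0.2393] max [-0.048   0.0913  0.2448]
   slope deg -0.03
top roof 2397 mean [ 0.0171 -0.0009  0.1552] min [-0.0439 -0.0922  0.1526] max [0.0804 0.0868 0.1581]
top base 1358 mean [-0.126   0.0071  0.0118] min [-0.1589 -0.0983  0.0089] max [-0.0827  0.0909  0.015 ]
scene sashbar 100 mean [-0.0629  0.0024  0.1971] min [-0.0682 -0.0473  0.1878] max [-0.0576  0.0452  0.2017]
   slope deg -0.07
scene traybar 102 mean [-0.1366 -0.0032  0.0591] min [-0.1414 -0.0388  0.053 ] max [-0.1293  0.0312  0.0643]
   slope deg 1.47
scene postL 461 mean [-0.0661  0.0791  0.1696] min [-0.0731  0.0612  0.1037] max [-0.0564  0.0891  0.245 ]
scene postR 160 mean [-0.0663 -0.089   0.213 ] min [-0.0722 -0.0972  0.173 ] max [-0.0555 -0.0812  0.2454]
scene posttops 82 mean [-0.0636  0.0004  0.2437] min [-0.0733 -0.098   0.2391] max [-0.0503  0.0889  0.2472]
   slope deg -0.73
scene roof 763 mean [0.0169 0.0064 0.1566] min [-0.0359 -0.0913  0.1534] max [0.0812 0.0862 0.1594]
scene base 764 mean [-0.1307  0.0066  0.0129] min [-0.1602 -0.0985  0.0091] max [-0.0835  0.0918  0.0157]
```

```bash
python3 -m handwheel '[0,0,0.25,0,0,0.0665, 0,0,0.25,0,0,0, 0,0,0.25,0,0,0, 0,0,0.25,0,0,0, 0,0,0,0,0,0]' 0.6 40
cat > d.py <<'E'
from h import *
A=np.load("top.npz");P=A["P"];m=A["d"]>0
for u,v in((370,280),(360,300),(350,260),(380,300),(400,260),(160,300),(150,262),(100,235),(440,335),(425,225),(335,365),(290,380)): print(u,v,P[v,u].round(3))
Q=P[m];Q=Q[(Q[:,2]>.2)&(Q[:,0]>.1)&(Q[:,0]<.75)&(abs(Q[:,1])<.8)];
for z in(.25,.3,.35):
    q=Q[Q[:,2]>z]; print(z,len(q),q.min(0).round(2) if len(q) else'',q.max(0).round(2) if len(q) else '')
# clear spots: count points above 15mm within 90mm
Z=P[m]
for c in((.65,-.2),(.62,-.25),(.66,-.25),(.6,-.28),(.65,-.3),(.7,-.25)):
    r=np.linalg.norm(Z[:,:2]-c,axis=1);h=Z[(Z[:,2]>.008)&(Z[:,2]<.3)]
    rr=np.linalg.norm(h[:,:2]-c,axis=1); print(c,"nearest",np.sort(rr)[:8][[0,4,7]].round(3),"floor z",np.median(Z[r<.03,2]).round(4))
E
python3 d.py
```

```text
time: 0.52
eef_pos: [0.3053, 0.604, 0.4113]
tcp_rot: [0.181, 0.984, 0.007, 0.003]
contact_force: [-0.2, -0.2, 1.2]
opening: 0.601
finger_force: 0.0
370 280 [ 0.518 -0.261 -0.002]
360 300 [ 0.458 -0.254 -0.001]
350 260 [ 0.555 -0.201  0.003]
380 300 [ 0.474 -0.297 -0.002]
400 260 [ 0.599 -0.315 -0.003]
160 300 [0.28  0.144 0.061]
150 262 [0.359 0.222 0.059]
100 235 [0.355 0.335 0.117]
440 335 [ 0.4   -0.436  0.056]
425 225 [ 0.687 -0.351  0.044]
335 365 [ 0.293 -0.249 -0.001]
290 380 [ 0.228 -0.175  0.011]
0.25 308 [ 0.37 -0.47  0.25] [0.69 0.4  0.33]
0.3 75 [0.37 0.35 0.3 ] [0.39 0.39 0.33]
0.35 0  
(0.65, -0.2) nearest [0.058 0.081 0.082] floor z -0.0002
(0.62, -0.25) nearest [0.076 0.076 0.077] floor z -0.0004
(0.66, -0.25) nearest [0.042 0.064 0.065] floor z -0.0002
(0.6, -0.28) nearest [0.062 0.064 0.064] floor z -0.0004
(0.65, -0.3) nearest [0.018 0.019 0.02 ] floor z 0.0002
(0.7, -0.25) nearest [0.003 0.068 0.069] floor z 0.0029
```

```bash
for i in 1 2 3; do python3 -m handwheel '[0.0857,-0.2307,0,0,0,0, 0.0857,-0.2307,0,0,0,0, 0.0857,-0.2307,0,0,0,0, 0.0857,-0.2307,0,0,0,0, 0.0857,-0.2307,0,0,0,0]' >/dev/null; done; python3 -m handwheel '[0.0857,-0.2307,0,0,0,0, 0.0857,-0.2307,0,0,0,0, 0.0857,-0.2307,0,0,0,0, 0,0,0,0,0,0, 0,0,0,0,0,0]'
cat > w.py <<'E'
from h import *
import sys
c=cam("wrist");p,d,K,D,R,t=c;np.savez("wrist.npz",p=p,d=d,P=cloud(d,K,D,R,t))
cv2.imwrite(f"pics/{sys.argv[1]}.png",p)
s=ctrl.get_state();print(s["time"],s["eef_pos"].round(4),s["tcp_rot"].round(4),s["qpos"].round(3),(-R.T@t).round(3))
E
python3 w.py w1
```

```text
time: 2.18
eef_pos: [0.5358, -0.022, 0.3991]
tcp_rot: [0.182, 0.983, 0.0, -0.001]
contact_force: [-1.1, -0.2, 0.4]
opening: 0.602
finger_force: 0.0
2.2333 [ 0.5355 -0.0207  0.3994] [ 1.814e-01  9.834e-01  3.000e-04 -9.000e-04] [-2.280e-01 -9.900e-02  1.724e+00  1.000e-03  1.519e+00 -1.434e+00] [0.467 0.004 0.522]
```

View pics/w1.png

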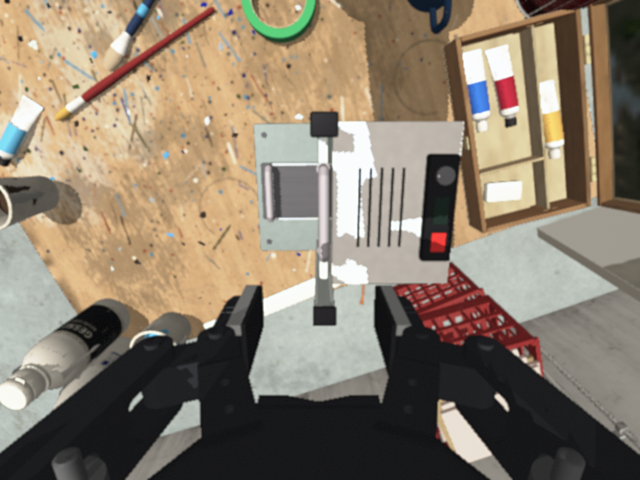

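The wrist view shows the sash bar, nearly vertical in the picture at about (322,165–250), and the tray bar at about (268,190). Post caps are at (323,124) and (323,315). Next I'll measure these from the wrist depth.

```bash
cat > e.py <<'E'
from h import *
yaw=np.radians(69.2);ex=np.array([np.cos(yaw),np.sin(yaw)]);ey=np.array([-ex[1],ex[0]])
o=np.array([.562,.0465])
A=np.load("wrist.npz");P=A["P"][A["d"]>0];q=(P[:,:2]-o)@np.c_[ex,ey];z=P[:,2]
def st(name,m):
    Q=np.c_[q,z][m];k=np.polyfit(Q[:,1],Q[:,0],1); print(name,len(Q),"mean",Q.mean(0).round(4),"p3",np.percentile(Q,3,axis=0).round(4),"p97",np.percentile(Q,97,axis=0).round(4),"slope",np.degrees(np.arctan(k[0])).round(2))
n=abs(q[:,1])<.11
st("sashbar",n&(z>.186)&(z<.202)&(abs(q[:,0]+.07)<.03)&(abs(q[:,1])<.045))
st("traybar",n&(z>.052)&(z<.068)&(abs(q[:,0]+.145)<.02))
st("posts",n&(z>.236)&(z<.25))
st("roof",n&(z>.15)&(z<.16)&(q[:,0]>-.05)&(q[:,0]<.12))
st("base",n&(abs(q[:,0]+.14)<.05)&(z>.008)&(z<.016))
E
python3 e.py
```

```text
sashbar 744 mean [-0.0686  0.0048  0.2002] p3 [-0.0739 -0.0414  0.1964] p97 [-0.0631  0.0432  0.2019] slope -0.07
traybar 390 mean [-0.1428 -0.      0.0588] p3 [-0.1476 -0.0372  0.0534] p97 [-0.1386  0.0356  0.0614] slope 0.0
posts 1236 mean [-0.0685  0.0183  0.2424] p3 [-0.0792 -0.0958  0.2403] p97 [-0.0577  0.0935  0.2439] slope -0.16
roof 15311 mean [0.0044 0.0058 0.1548] p3 [-0.0469 -0.0886  0.1533] p97 [0.0707 0.087  0.1563] slope 1.41
base 3766 mean [-0.1316  0.0076  0.0116] p3 [-0.1667 -0.0948  0.0098] p97 [-0.0925  0.0924  0.0135] slope 0.19
```

```bash
python3 -m handwheel '[0.01,0.01,-0.23,0,0,0, 0.01,0.01,-0.23,0,0,0, 0,0,-0.23,0,0,0, 0,0,-0.23,0,0,0, 0,0,-0.23,0,0,0]'; python3 -m handwheel '[0,0,-0.07,0,0,0, 0,0,-0.07,0,0,0, 0,0,-0.07,0,0,0, 0,0,0,0,0,0, 0,0,0,0,0,0]'; python3 -m handwheel '[0,0,0,0,0,0, 0,0,0,0,0,0, 0,0,0,0,0,0, 0,0,0,0,0,0]' 0 40
```

```text
time: 2.65
eef_pos: [0.5381, -0.0154, 0.2266]
tcp_rot: [0.179, 0.984, 0.0, 0.0]
contact_force: [0.0, 0.2, 0.7]
opening: 0.598
finger_force: 0.0
time: 3.07
eef_pos: [0.5395, -0.0173, 0.1977]
tcp_rot: [0.18, 0.984, -0.0, 0.001]
contact_force: [-0.6, 0.1, 0.9]
opening: 0.601
finger_force: 0.0
time: 3.4
eef_pos: [0.5392, -0.0179, 0.1975]
tcp_rot: [0.181, 0.984, -0.0, 0.001]
contact_force: [-1.3, -0.9, 1.2]
opening: 0.112
finger_force: 38.9
```

```bash
python3 -m handwheel '[0,0,0.1,0,0,0, 0,0,0.14,0,0,0, 0,0,0.15,0,0,0, 0,0,0.15,0,0,0, 0,0,0.1,0,0,0]'; python3 -m handwheel '[0,0,0.05,0,0,0, 0,0,0.03,0,0,0, 0,0,0,0,0,0, 0,0,0,0,0,0]'
```

```text
time: 3.82
eef_pos: [0.5392, -0.0179, 0.2932]
tcp_rot: [0.181, 0.984, -0.0, 0.001]
contact_force: [2.6, -1.5, -6.7]
opening: 0.111
finger_force: 39.0
time: 4.15
eef_pos: [0.539, -0.0179, 0.2965]
tcp_rot: [0.181, 0.983, 0.0, -0.001]
contact_force: [12.5, -4.2, -23.8]
opening: 0.108
finger_force: 43.9
```

```bash
python3 -m handwheel '[0,0,0.03,0,0,0, 0,0,0,0,0,0, 0,0,0,0,0,0]'
cat > f.py <<'E'
from h import *
yaw=np.radians(69.2);ex=np.array([np.cos(yaw),np.sin(yaw)]);ey=np.array([-ex[1],ex[0]])
o=np.array([.5625,.048])
for n in("scene","top"):
    p,d,K,D,R,t=cam(n);X=cloud(d,K,D,R,t);np.savez(n+"1.npz",p=p,d=d,P=X);P=X[d>0];q=(P[:,:2]-o)@np.c_[ex,ey];z=P[:,2]
    m=(abs(q[:,0]+.07)<.015)&(abs(q[:,1])<.066)&(z>.05)
    h,e=np.histogram(z[m],bins=np.arange(.05,.34,.01));print(n,dict(zip((e[:-1]*1000).round().astype(int).tolist(),h.tolist())))
    cv2.imwrite(f"pics/{n}1.png",p)
E
python3 f.py; python3 -c "
import cv2
a=cv2.imread('pics/scene1.png')[140:300,215:375];cv2.imwrite('pics/s1c.png',cv2.resize(a,(560,560),interpolation=2))"
```

```text
time: 4.4
eef_pos: [0.5389, -0.0179, 0.2967]
tcp_rot: [0.181, 0.983, 0.0, -0.002]
contact_force: [19.7, -3.3, -34.9]
opening: 0.11
finger_force: 42.7
scene {50: 0, 60: 0, 70: 0, 80: 0, 90: 0, 100: 0, 110: 0, 120: 0, 130: 60, 140: 160, 150: 164, 160: 148, 170: 143, 180: 154, 190: 159, 200: 152, 210: 162, 220: 158, 230: 160, 240: 149, 250: 149, 260: 139, 270: 33, 280: 63, 290: 91, 300: 35, 310: 19, 320: 23, 330: 16}
top {50: 0, 60: 0, 70: 0, 80: 0, 90: 0, 100: 0, 110: 0, 120: 0, 130: 76, 140: 160, 150: 159, 160: 145, 170: 146, 180: 146, 190: 152, 200: 158, 210: 162, 220: 175, 230: 165, 240: 126, 250: 172, 260: 227, 270: 44, 280: 60, 290: 106, 300: 70, 310: 44, 320: 54, 330: 21}
```

View pics/s1c.png

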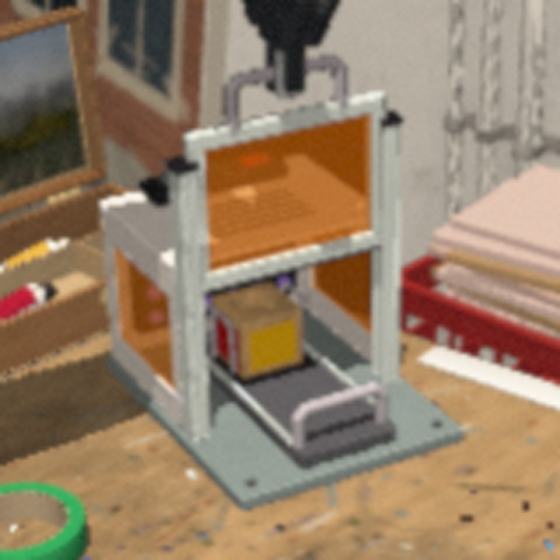

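The crop shows the sash fully up (lower edge about 0.135 m, from the depth) with the gripper on its bow. The holder stands with yellow to the front and red on its left, and the tray bar is free. I'll release and go to the tray bar.

```bash
python3 -m handwheel '[0,0,-0.08,0,0,0, 0,0,0,0,0,0, 0,0,0,0,0,0]'; python3 -m handwheel '[0,0,0,0,0,0, 0,0,0,0,0,0, 0,0,0,0,0,0]' 0.6; python3 -m handwheel '[0,0,0.2,0,0,0, 0,0,0.24,0,0,0, 0,0,0.24,0,0,0, -0.09,-0.232,0,0,0,0, -0.09,-0.232,0,0,0,0]'; python3 -m handwheel '[0,0,0,0,0,0]'
```

```text
time: 4.75
eef_pos: [0.5392, -0.0179, 0.2951]
tcp_rot: [0.181, 0.984, -0.0, 0.0]
contact_force: [2.7, -2.1, -4.9]
opening: 0.109
finger_force: 45.8
time: 5.0
eef_pos: [0.5387, -0.0173, 0.2977]
tcp_rot: [0.181, 0.984, 0.0, 0.0]
contact_force: [0.1, 0.2, 0.0]
opening: 0.524
finger_force: 0.0
time: 5.42
eef_pos: [0.5124, -0.0865, 0.4037]
tcp_rot: [0.178, 0.984, -0.001, 0.004]
contact_force: [0.3, -0.8, 0.3]
opening: 0.599
finger_force: 0.0
time: 5.5
eef_pos: [0.5104, -0.0909, 0.4009]
tcp_rot: [0.183, 0.983, -0.002, 0.001]
contact_force: [0.3, 0.2, 0.2]
opening: 0.603
finger_force: 0.0
```

```bash
python3 -m handwheel '[0,0,-0.22,0,0,0, 0,0,-0.22,0,0,0, 0,0,-0.22,0,0,0, 0,0,-0.22,0,0,0, 0,0,-0.22,0,0,0]'; python3 -m handwheel '[0,0,-0.22,0,0,0, 0,0,-0.22,0,0,0, 0,0,-0.22,0,0,0, 0,0,-0.2,0,0,0, 0,0,-0.1,0,0,0]';  python3 -m handwheel '[0,0,-0.1,0,0,0, 0,0,-0.1,0,0,0, 0,0,0,0,0,0, 0,0,0,0,0,0, 0,0,0,0,0,0]'; python3 -m handwheel '[0,0,0,0,0,0, 0,0,0,0,0,0, 0,0,0,0,0,0, 0,0,0,0,0,0]' 0 40
```

```text
time: 5.92
eef_pos: [0.5116, -0.0866, 0.2331]
tcp_rot: [0.181, 0.984, 0.0, 0.001]
contact_force: [1.1, -0.5, -0.6]
opening: 0.602
finger_force: 0.0
time: 6.33
eef_pos: [0.5094, -0.0857, 0.0862]
tcp_rot: [0.181, 0.984, 0.001, -0.003]
contact_force: [-0.8, 0.3, 1.2]
opening: 0.598
finger_force: 0.0
time: 6.75
eef_pos: [0.5125, -0.0871, 0.061]
tcp_rot: [0.181, 0.984, -0.0, 0.001]
contact_force: [-0.1, 0.0, -0.1]
opening: 0.604
finger_force: 0.0
time: 7.08
eef_pos: [0.512, -0.0878, 0.0608]
tcp_rot: [0.18, 0.984, -0.001, 0.0]
contact_force: [-1.4, -3.2, 2.6]
opening: 0.097
finger_force: 39.0
```

```bash
python3 -m handwheel '[-0.04,-0.105,0,0,0,0, -0.063,-0.166,0,0,0,0, -0.075,-0.198,0,0,0,0, -0.075,-0.198,0,0,0,0, -0.063,-0.166,0,0,0,0]'; python3 -m handwheel '[-0.04,-0.105,0,0,0,0, -0.02,-0.053,0,0,0,0, -0.0125,-0.031,0,0,0,0, 0,0,0,0,0,0, 0,0,0,0,0,0]'
```

```text
time: 7.5
eef_pos: [0.4648, -0.2127, 0.0608]
tcp_rot: [0.181, 0.983, 0.001, 0.001]
contact_force: [4.4, 3.0, 0.7]
opening: 0.101
finger_force: 39.3
time: 7.92
eef_pos: [0.4554, -0.2378, 0.0607]
tcp_rot: [0.182, 0.983, 0.003, 0.002]
contact_force: [5.8, 9.8, 5.1]
opening: 0.099
finger_force: 40.2
```

```bash
python3 -m handwheel '[0.005,0.012,0,0,0,0, 0,0,0,0,0,0, 0,0,0,0,0,0, 0,0,0,0,0,0, 0,0,0,0,0,0]' 0.6; python3 -m handwheel '[0,0,0.2,0,0,0, 0,0,0.25,0,0,0, 0,0,0.25,0,0,0, 0,0,0.25,0,0,0, 0,0,0,0,0,0]' 1.0; python3 -m handwheel '[0.08,0.21,0,0,0,0, 0.08,0.21,0,0,0,0, 0.08,0.21,0,0,0,0, 0.075,0.2,0,0,0,0, 0,0,0,0,0,0]';python3 -m handwheel '[0,0,0,0,0,0, 0,0,0,0,0,0]'; python3 w.py w2
```

```text
time: 8.33
eef_pos: [0.454, -0.2386, 0.0597]
tcp_rot: [0.181, 0.984, -0.0, -0.0]
contact_force: [-0.3, -0.3, 0.4]
opening: 0.602
finger_force: 0.0
time: 8.75
eef_pos: [0.4577, -0.2416, 0.2115]
tcp_rot: [0.181, 0.983, -0.004, 0.007]
contact_force: [0.6, -0.4, 2.0]
opening: 1.002
finger_force: 0.0
time: 9.17
eef_pos: [0.5023, -0.11, 0.202]
tcp_rot: [0.179, 0.984, 0.001, 0.0]
contact_force: [0.0, 0.7, -0.6]
opening: 0.997
finger_force: 0.0
time: 9.33
eef_pos: [0.5013, -0.1142, 0.202]
tcp_rot: [0.18, 0.984, -0.0, -0.0]
contact_force: [0.5, -0.0, 0.1]
opening: 1.0
finger_force: 0.0
9.3833 [ 0.5012 -0.1147  0.2021] [ 1.810e-01  9.835e-01 -2.000e-04 -1.000e-04] [-0.422 -0.024  2.012 -0.     1.154 -1.629] [ 0.432 -0.089  0.325]
```

View pics/w2.png

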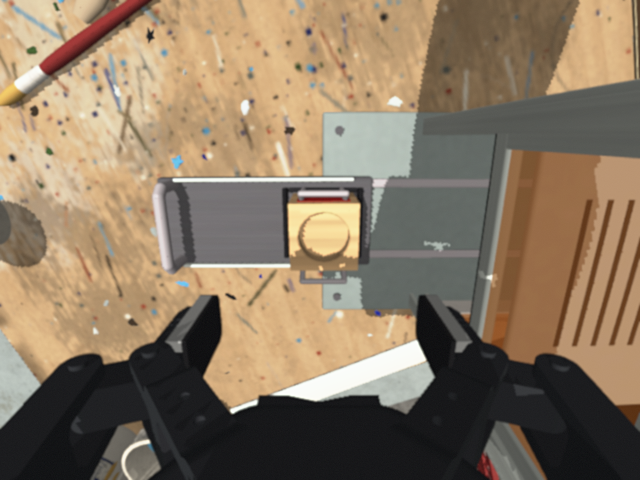

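The wrist view shows the holder top at about (325,232), red on the upper side, the wire guides at (323,193) and (322,278), and the tray bar at (165,225). I'll measure the holder, guides and nest.

```bash
cat > g.py <<'E'
from h import *
yaw=np.radians(69.2);ex=np.array([np.cos(yaw),np.sin(yaw)]);ey=np.array([-ex[1],ex[0]])
o=np.array([.562,.0465])
A=np.load("wrist.npz");P=A["P"];q=(P[...,:2]-o)@np.c_[ex,ey];z=P[...,2];ok=A["d"]>0
hsv=cv2.cvtColor(A["p"],cv2.COLOR_BGR2HSV)
def st(name,m):
    Q=np.c_[q[m],z[m]];print(name,len(Q),"mean",Q.mean(0).round(4),"p2",np.percentile(Q,2,axis=0).round(4),"p98",np.percentile(Q,98,axis=0).round(4))
    if len(Q)>300:
        r=cv2.minAreaRect(Q[:,:2].astype(np.float32));print("   rect",np.round(r[0],4),np.round(r[1],4),round(r[2],2))
n=ok&(abs(q[...,1])<.05)&(abs(q[...,0]+.17)<.05)
st("top",n&(z>.073)&(z<.083)&(abs(q[...,1])<.032)&(hsv[...,1]>60))
u=np.arange(640)[None]+0*z;v=np.arange(480)[:,None]+0*z
st("guide+y",n&(v<199)&(v>183)&(u>290)&(u<360)&(z>.06))
st("guide-y",n&(v<290)&(v>270)&(u>290)&(u<360)&(z>.05))
st("board",ok&(z>.02)&(z<.03)&(abs(q[...,0]+.24)<.06)&(abs(q[...,1])<.06))
st("bar",ok&(z>.052)&(z<.066)&(abs(q[...,0]+.305)<.02)&(abs(q[...,1])<.05))
st("frame-front",ok&(z>.028)&(z<.034)&(abs(q[...,0]+.205)<.012)&(abs(q[...,1])<.03))
st("frame-back",ok&(z>.028)&(z<.034)&(abs(q[...,0]+.135)<.012)&(abs(q[...,1])<.03))
tcp=np.array([.5012,-.1147]);print("tcp",((tcp-o)@np.c_[ex,ey]).round(4))
E
python3 g.py
```

```text
top 2841 mean [-1.681e-01  1.000e-04  7.740e-02] p2 [-0.1945 -0.0274  0.0742] p98 [-0.1418  0.0258  0.0789]
   rect [-0.1682 -0.0015] [0.0542 0.055 ] 0.26
guide+y 348 mean [-0.1688  0.0335  0.0789] p2 [-0.1868  0.029   0.073 ] p98 [-0.1504  0.0358  0.0808]
   rect [-0.1685  0.0322] [0.0075 0.0382] 89.92
guide-y 358 mean [-0.1685 -0.036   0.078 ] p2 [-0.1871 -0.039   0.071 ] p98 [-0.1501 -0.032   0.0809]
   rect [-0.1684 -0.0354] [0.0079 0.038 ] 89.99
board 8989 mean [-0.2496 -0.0003  0.0257] p2 [-0.2981 -0.0411  0.0239] p98 [-0.1968  0.0391  0.0292]
   rect [-0.2403 -0.0013] [0.083  0.1194] 89.94
bar 1136 mean [-3.021e-01  1.000e-04  5.860e-02] p2 [-0.3076 -0.0383  0.053 ] p98 [-0.2984  0.0351  0.0615]
   rect [-0.3033 -0.0023] [0.0107 0.0806] 0.14
frame-front 372 mean [-0.2019  0.0023  0.0304] p2 [-0.2047 -0.0287  0.0282] p98 [-0.1948  0.0293  0.0323]
   rect [-0.2003  0.    ] [0.0595 0.0116] 86.79
frame-back 264 mean [-0.1352  0.0072  0.0307] p2 [-0.1449 -0.0283  0.0285] p98 [-0.1324  0.0294  0.0325]
tcp [-0.1723 -0.0004]
```

```bash
python3 -m handwheel '[0.014,0.025,-0.2,0,0,0, 0,0,-0.22,0,0,0, 0,0,-0.22,0,0,0, 0,0,-0.15,0,0,0, 0,0,-0.1,0,0,0]'; python3 -m handwheel '[0,0,-0.07,0,0,0, 0,0,0,0,0,0, 0,0,0,0,0,0, 0,0,0,0,0,0]';  python3 -m handwheel '[0,0,0,0,0,0, 0,0,0,0,0,0, 0,0,0,0,0,0, 0,0,0,0,0,0, 0,0,0,0,0,0]' 0 40
```

```text
time: 9.8
eef_pos: [0.5014, -0.1109, 0.0656]
tcp_rot: [0.182, 0.983, 0.0, -0.002]
contact_force: [-0.3, -0.3, -0.9]
opening: 0.997
finger_force: 0.0
time: 10.13
eef_pos: [0.5045, -0.1112, 0.0597]
tcp_rot: [0.181, 0.983, -0.0, 0.001]
contact_force: [0.1, 0.7, 0.9]
opening: 0.998
finger_force: 0.0
time: 10.55
eef_pos: [0.5044, -0.1106, 0.0596]
tcp_rot: [0.181, 0.984, -0.0, 0.001]
contact_force: [-1.8, -0.1, 6.4]
opening: 0.623
finger_force: 42.8
```

```bash
python3 -m handwheel '[0,0,0.06,0,0,0, 0,0,0.12,0,0,0, 0,0,0.18,0,0,0, 0,0,0.2,0,0,0, 0,0,0.1,0,0,0]'; python3 -m handwheel '[0.0465,-0.0587,0,0,0,-0.04, 0.0465,-0.0587,0,0,0,-0.077, 0.0465,-0.0587,0,0,0,-0.077, 0.0465,-0.0587,0,0,0,-0.077, 0.0465,-0.0587,0,0,0,-0.077]'; python3 -m handwheel '[0.0465,-0.0587,0,0,0,-0.077, 0.0465,-0.0587,0,0,0,-0.077, 0.0465,-0.0587,0,0,0,-0.077, 0.0465,-0.0587,0,0,0,-0.077, 0.0465,-0.0587,0,0,0,-0.077]'; python3 -m handwheel '[0.0465,-0.0587,0,0,0,-0.077, 0.0465,-0.0587,0,0,0,-0.077, 0.0465,-0.0587,0,0,0,-0.077, 0,0,0,0,0,-0.037, 0,0,0,0,0,0]'
```

```text
time: 10.97
eef_pos: [0.5046, -0.1105, 0.1607]
tcp_rot: [0.181, 0.984, -0.0, 0.002]
contact_force: [1.3, 0.5, -1.5]
opening: 0.625
finger_force: 45.1
time: 11.38
eef_pos: [0.5381, -0.1542, 0.1569]
tcp_rot: [0.442, 0.897, 0.0, -0.001]
contact_force: [-0.4, 0.8, -0.6]
opening: 0.627
finger_force: 45.3
time: 11.8
eef_pos: [0.573, -0.1982, 0.1567]
tcp_rot: [0.689, 0.725, -0.0, -0.001]
contact_force: [0.1, -0.2, -1.4]
opening: 0.624
finger_force: 45.3
time: 12.22
eef_pos: [0.5939, -0.2248, 0.1567]
tcp_rot: [0.824, 0.567, -0.0, -0.001]
contact_force: [0.0, 0.6, -1.7]
opening: 0.631
finger_force: 45.2
```

```bash
python3 -m handwheel '[0,0,-0.15,0,0,0, 0,0,-0.2,0,0,0, 0,0,-0.2,0,0,0, 0,0,-0.15,0,0,0, 0,0,-0.07,0,0,0]'; python3 -m handwheel '[0,0,-0.03,0,0,0, 0,0,0,0,0,0, 0,0,0,0,0,0]'
```

```text
time: 12.63
eef_pos: [0.5913, -0.2227, 0.0374]
tcp_rot: [0.823, 0.568, -0.002, -0.004]
contact_force: [0.2, 0.2, -1.2]
opening: 0.632
finger_force: 45.2
time: 12.88
eef_pos: [0.5951, -0.2251, 0.0388]
tcp_rot: [0.824, 0.567, 0.0, 0.001]
contact_force: [-0.4, -0.6, -2.1]
opening: 0.627
finger_force: 45.2
```

```bash
python3 -m handwheel '[0,0,-0.02,0,0,0, 0,0,0,0,0,0]'; python3 -m handwheel '[0,0,-0.012,0,0,0, 0,0,0,0,0,0]'
```

```text
time: 13.05
eef_pos: [0.5952, -0.2252, 0.0359]
tcp_rot: [0.824, 0.567, 0.001, 0.001]
contact_force: [0.6, 0.2, -1.8]
opening: 0.627
finger_force: 45.2
time: 13.22
eef_pos: [0.5952, -0.2252, 0.0338]
tcp_rot: [0.824, 0.567, 0.001, 0.001]
contact_force: [1.4, -0.0, 1.0]
opening: 0.63
finger_force: 45.2
```

```bash
python3 -m handwheel '[0,0,0,0,0,0, 0,0,0,0,0,0, 0,0,0,0,0,0, 0,0,0,0,0,0]' 1.0; python3 -m handwheel '[0,0,0.1,0,0,0, 0,0,0.2,0,0,0, 0,0,0.2,0,0,0, 0,0,0.1,0,0,0.04, 0,0,0,0,0,0.077]'; for i in 1 2; do python3 -m handwheel '[0,0,0,0,0,0.077, 0,0,0,0,0,0.077, 0,0,0,0,0,0.077, 0,0,0,0,0,0.077, 0,0,0,0,0,0.077]'; done;  python3 -m handwheel '[0,0,0,0,0,0.077, 0,0,0,0,0,0.036, 0,0,0,0,0,0, 0,0,0,0,0,0]'; python3 w.py w3
cat > k.py <<'E'
from h import *
yaw=np.radians(69.2);ex=np.array([np.cos(yaw),np.sin(yaw)]);ey=np.array([-ex[1],ex[0]])
o=np.array([.562,.0465])
A=np.load("wrist.npz");P=A["P"];q=(P[...,:2]-o)@np.c_[ex,ey];z=P[...,2];m=(A["d"]>0)&(z>.047)&(z<.057)&(np.linalg.norm(P[...,:2]-[.595,-.225],axis=-1)<.06)
Q=q[m];r=cv2.minAreaRect(Q.astype(np.float32));print(len(Q),np.round(r[0],4),np.round(r[1],4),r[2],"z",np.median(z[m]),"world",(o+np.c_[ex,ey]@np.array(r[0])).round(4))
E
python3 k.py
```

```text
time: 13.55
eef_pos: [0.5942, -0.2247, 0.0326]
tcp_rot: [0.824, 0.567, 0.0, 0.0]
contact_force: [0.6, 0.1, -0.2]
opening: 0.999
finger_force: 0.0
time: 13.97
eef_pos: [0.5973, -0.2264, 0.1296]
tcp_rot: [0.767, 0.642, 0.002, 0.005]
contact_force: [-0.2, 0.2, 0.6]
opening: 0.994
finger_force: 0.0
time: 14.38
eef_pos: [0.5944, -0.2248, 0.1239]
tcp_rot: [0.54, 0.842, 0.0, 0.001]
contact_force: [0.6, 0.0, -0.1]
opening: 1.001
finger_force: 0.0
time: 14.8
eef_pos: [0.5944, -0.2248, 0.1238]
tcp_rot: [0.265, 0.964, -0.0, 0.001]
contact_force: [-0.9, -0.2, -0.5]
opening: 1.001
finger_force: 0.0
time: 15.13
eef_pos: [0.5944, -0.2248, 0.1235]
tcp_rot: [0.182, 0.983, -0.0, 0.0]
contact_force: [0.4, -0.6, -0.0]
opening: 0.995
finger_force: 0.0
15.1833 [ 0.5944 -0.2248  0.1233] [ 1.822e-01  9.833e-01 -2.000e-04  4.000e-04] [-0.521  0.328  1.77  -0.     1.042 -1.725] [ 0.526 -0.199  0.247]
4404 [-0.2423 -0.1274] [0.0543 0.055 ] 0.2764410972595215 z 0.05155085078721282 world [ 0.595  -0.2252]
```

View pics/w3.png

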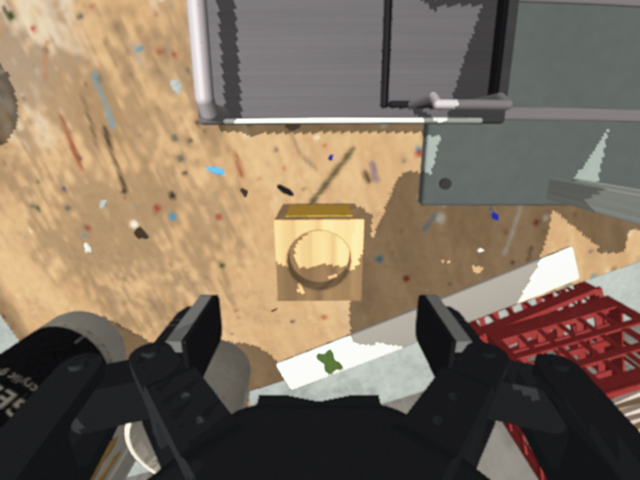

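The view shows the holder upright at about (320,255), yellow now towards the top of the picture (box +y), so red faces the lamp side as wanted. I'll regrip.

```bash
python3 -m handwheel '[0,0,-0.15,0,0,0, 0,0,-0.2,0,0,0, 0,0,-0.15,0,0,0, 0,0,-0.09,0,0,0, 0,0,0,0,0,0]'; python3 -m handwheel '[0,0,0,0,0,0, 0,0,0,0,0,0]'; python3 -m handwheel '[0,0,0,0,0,0, 0,0,0,0,0,0, 0,0,0,0,0,0, 0,0,0,0,0,0, 0,0,0,0,0,0]' 0 40
```

```text
time: 15.6
eef_pos: [0.5918, -0.2234, 0.0302]
tcp_rot: [0.182, 0.983, 0.001, -0.003]
contact_force: [-1.3, 0.4, -0.9]
opening: 1.003
finger_force: 0.0
time: 15.77
eef_pos: [0.5954, -0.2254, 0.0357]
tcp_rot: [0.182, 0.983, -0.0, 0.001]
contact_force: [0.3, -0.2, 0.6]
opening: 0.999
finger_force: 0.0
time: 16.18
eef_pos: [0.5953, -0.2253, 0.0358]
tcp_rot: [0.181, 0.983, -0.0, 0.001]
contact_force: [-0.0, 0.4, 5.7]
opening: 0.627
finger_force: 44.0
```

```bash
python3 -m handwheel '[0,0,0.06,0,0,0, 0,0,0.15,0,0,0, 0,0,0.22,0,0,0, 0,0,0.22,0,0,0, 0,0,0.18,0,0,0]'; python3 -m handwheel '[-0.08,0.1,0,0,0,0, -0.1222,0.1524,0,0,0,0, -0.1222,0.1524,0,0,0,0, -0.1222,0.1524,0,0,0,0, -0.1222,0.1524,0,0,0,0]'; python3 -m handwheel '[-0.0422,0.0524,0,0,0,0, -0.02,0,0,0,0,0, 0,0,0,0,0,0, 0,0,0,0,0,0, 0,0,0,0,0,0]'; python3 w.py w4;  python3 -c "
from h import *
for i in range(3): s=ctrl.get_state();print(s['eef_pos'].round(4),s['tcp_rot'].round(4))"
```

```text
time: 16.6
eef_pos: [0.5939, -0.2246, 0.1602]
tcp_rot: [0.181, 0.983, 0.0, -0.0]
contact_force: [1.0, -0.2, -1.7]
opening: 0.627
finger_force: 43.3
time: 17.02
eef_pos: [0.5071, -0.1171, 0.1578]
tcp_rot: [0.182, 0.983, 0.0, -0.001]
contact_force: [-0.6, -0.9, -1.2]
opening: 0.628
finger_force: 43.4
time: 17.43
eef_pos: [0.5004, -0.1115, 0.1588]
tcp_rot: [0.182, 0.983, -0.0, 0.0]
contact_force: [-0.6, -0.1, -1.0]
opening: 0.628
finger_force: 43.4
17.4833 [ 0.5004 -0.1115  0.1587] [ 1.819e-01  9.833e-01 -2.000e-04  3.000e-04] [-0.417  0.024  2.05  -0.     1.067 -1.622] [ 0.431 -0.086  0.282]
[ 0.5004 -0.1115  0.1587] [ 1.819e-01  9.833e-01 -2.000e-04  3.000e-04]
[ 0.5004 -0.1115  0.1587] [ 1.819e-01  9.833e-01 -2.000e-04  3.000e-04]
[ 0.5004 -0.1115  0.1587] [ 1.819e-01  9.833e-01 -2.000e-04  3.000e-04]
```

```bash
python3 -m handwheel '[0.021,0.003,-0.1,0,0,0, 0,0,-0.1,0,0,0, 0,0,0,0,0,0, 0,0,0,0,0,0, 0,0,0,0,0,0]'; python3 w.py w5
python3 - <<'E'
from h import *
yaw=np.radians(69.2);ex=np.array([np.cos(yaw),np.sin(yaw)]);ey=np.array([-ex[1],ex[0]]);o=np.array([.562,.0465])
A=np.load("wrist.npz");P=A["P"];q=(P[...,:2]-o)@np.c_[ex,ey];z=P[...,2];ok=(A["d"]>0)&(abs(q[...,0]+.168)<.035)
hz=ctrl.get_state()["eef_pos"][2]+.0162
m=ok&(abs(z-hz)<.005)&(abs(q[...,1])<.035)
r=cv2.minAreaRect(q[m].astype(np.float32));print("holder",m.sum(),np.round(r[0],4),np.round(r[1],4),r[2],np.median(z[m]),hz)
for s in(1,-1):
    m=ok&(z>.07)&(z<.083)&(s*q[...,1]>.027)&(s*q[...,1]<.045)&(abs(q[...,0]+.168)<.025)
    print("guide",s,m.sum(),np.percentile(q[m],[2,50,98],axis=0).round(4).tolist() if m.sum() else'')
s=ctrl.get_state()["eef_pos"];print("tcp",((s[:2]-o)@np.c_[ex,ey]).round(4))
E
```

```text
time: 17.9
eef_pos: [0.5033, -0.1105, 0.129]
tcp_rot: [0.182, 0.983, -0.0, 0.0]
contact_force: [-0.3, -0.5, -0.6]
opening: 0.625
finger_force: 43.3
17.95 [ 0.5035 -0.1105  0.1295] [ 1.816e-01  9.834e-01 -2.000e-04  8.000e-04] [-0.413  0.071  2.061 -0.     1.007 -1.619] [ 0.434 -0.085  0.252]
holder 12281 [-0.1683 -0.0006] [0.0551 0.0669] 89.78595733642578 0.14490233139049014 0.1456543582997889
guide 1 617 [[-0.1867, 0.0286], [-0.1687, 0.0338], [-0.1506, 0.0357]]
guide -1 0 
tcp [-0.1675 -0.0011]
```

View pics/w5.png

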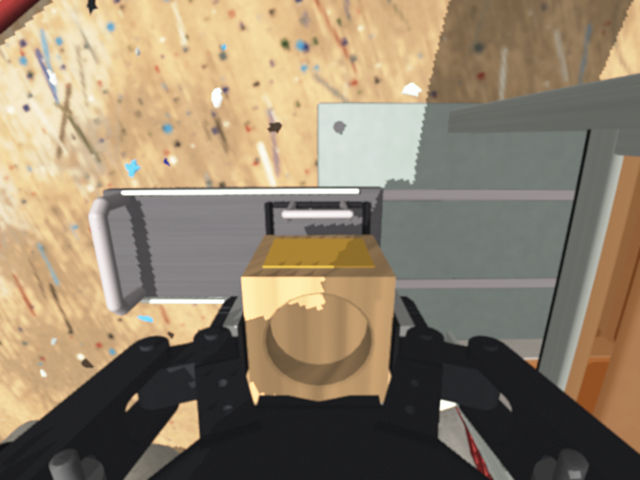

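The view shows the held holder over the nest, yellow up (box +y), with the +y guide at about (318,213). It's aligned within 1 mm, so I'll lower it.

```bash
python3 -m handwheel '[0,0,-0.08,0,0,0, 0,0,-0.08,0,0,0, 0,0,-0.08,0,0,0, 0,0,0,0,0,0]'; python3 -m handwheel '[0,0,-0.06,0,0,0, 0,0,-0.05,0,0,0, 0,0,-0.04,0,0,0, 0,0,0,0,0,0, 0,0,0,0,0,0]'
```

```text
time: 18.28
eef_pos: [0.5026, -0.11, 0.0899]
tcp_rot: [0.182, 0.983, -0.0, 0.0]
contact_force: [3.4, -1.9, -3.9]
opening: 0.627
finger_force: 43.0
time: 18.7
eef_pos: [0.5027, -0.11, 0.0695]
tcp_rot: [0.181, 0.983, 0.0, -0.0]
contact_force: [2.9, -1.0, -3.3]
opening: 0.625
finger_force: 43.2
```

```bash
python3 -m handwheel '[0.006,-0.0024,0,0,0,0, 0,0,-0.025,0,0,0, 0,0,0,0,0,0]'; python3 -m handwheel '[0,0,-0.02,0,0,0, 0,0,0,0,0,0, 0,0,0,0,0,0]'
```

```text
time: 18.95
eef_pos: [0.5029, -0.11, 0.0657]
tcp_rot: [0.181, 0.983, 0.0, -0.001]
contact_force: [1.6, -0.1, -1.6]
opening: 0.626
finger_force: 43.3
time: 19.2
eef_pos: [0.5032, -0.1101, 0.063]
tcp_rot: [0.181, 0.983, 0.0, -0.001]
contact_force: [-0.2, 0.1, -2.2]
opening: 0.625
finger_force: 43.3
```

```bash
python3 -m handwheel '[0,0,-0.01,0,0,0, 0,0,0,0,0,0]'; python3 -m handwheel '[0,0,-0.007,0,0,0, 0,0,0,0,0,0]'
```

```text
time: 19.37
eef_pos: [0.5037, -0.1103, 0.0618]
tcp_rot: [0.181, 0.983, -0.0, 0.0]
contact_force: [-0.2, 1.5, -1.9]
opening: 0.628
finger_force: 43.5
time: 19.53
eef_pos: [0.5038, -0.1104, 0.0617]
tcp_rot: [0.181, 0.983, 0.0, -0.0]
contact_force: [-3.0, 1.6, 5.0]
opening: 0.628
finger_force: 44.1
```

```bash
python3 -m handwheel '[0,0,0,0,0,0, 0,0,0,0,0,0, 0,0,0,0,0,0, 0,0,0,0,0,0]' 1.0; python3 -m handwheel '[0,0,0.1,0,0,0, 0,0,0.2,0,0,0, 0,0,0.25,0,0,0, 0,0,0.25,0,0,0, 0,0,0.15,0,0,0]'; python3 -m handwheel '[0,0,0,0,0,0, 0,0,0,0,0,0]'; python3 w.py w6; python3 g.py
```

```text
time: 19.87
eef_pos: [0.5037, -0.1104, 0.0607]
tcp_rot: [0.181, 0.983, -0.0, 0.0]
contact_force: [-0.2, -0.0, -0.5]
opening: 0.996
finger_force: 0.0
time: 20.28
eef_pos: [0.505, -0.1109, 0.2075]
tcp_rot: [0.181, 0.983, -0.001, 0.003]
contact_force: [1.2, 0.2, 0.2]
opening: 0.997
finger_force: 0.0
time: 20.45
eef_pos: [0.5045, -0.1107, 0.205]
tcp_rot: [0.181, 0.983, -0.0, 0.002]
contact_force: [-0.3, 0.1, -0.4]
opening: 0.996
finger_force: 0.0
20.5 [ 0.5034 -0.1102  0.203 ] [ 0.1814  0.9834  0.     -0.    ] [-0.413 -0.023  2.009  0.     1.155 -1.619] [ 0.435 -0.085  0.328]
top 2778 mean [-0.1676 -0.      0.0774] p2 [-0.194  -0.0274  0.0749] p98 [-0.1413  0.0258  0.0789]
   rect [-0.1676  0.0009] [0.0541 0.058 ] 0.35
guide+y 556 mean [-0.1672  0.0303  0.0743] p2 [-0.1875  0.0257  0.0606] p98 [-0.1436  0.0354  0.0808]
   rect [-0.1653  0.0306] [0.0488 0.01  ] 0.13
guide-y 308 mean [-0.1681 -0.0367  0.0789] p2 [-0.1868 -0.0395  0.0748] p98 [-0.1497 -0.034   0.081 ]
   rect [-0.1682 -0.0367] [0.0064 0.0377] 89.87
board 8797 mean [-0.2498 -0.0004  0.0257] p2 [-0.2981 -0.041   0.0238] p98 [-0.1972  0.039   0.0292]
   rect [-0.2403 -0.0021] [0.0847 0.1196] 89.77
bar 1106 mean [-0.3019 -0.0004  0.0586] p2 [-0.3074 -0.0383  0.053 ] p98 [-0.2984  0.035   0.0615]
   rect [-0.3032 -0.0023] [0.0105 0.0804] 0.05
frame-front 360 mean [-0.2017  0.0028  0.0305] p2 [-0.2045 -0.0285  0.0286] p98 [-0.1947  0.0293  0.0323]
   rect [-0.2045  0.0009] [0.0604 0.0159] 82.79
frame-back 296 mean [-0.1353  0.0064  0.0308] p2 [-0.145  -0.0283  0.0289] p98 [-0.1323  0.0299  0.0328]
tcp [-0.1723 -0.0004]
```

View pics/w6.png

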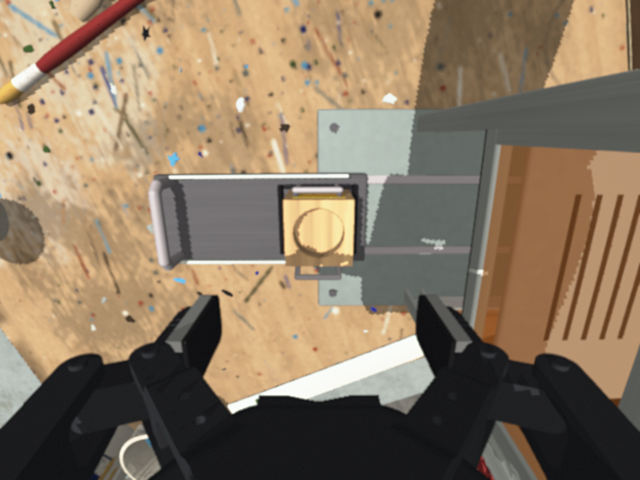

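The view shows the holder upright in the nest at about (320,230), square to it, its top at 77 mm as before, and yellow by the upper guide. I'll push the tray home now.

```bash
python3 -m handwheel '[-0.08,-0.2128,0,0,0,0, -0.08,-0.2128,0,0,0,0, -0.08,-0.2128,0,0,0,0, -0.08,-0.2128,0,0,0,0, 0,0,0,0,0,0]' 0.6; python3 -m handwheel '[0,0,-0.2,0,0,0, 0,0,-0.22,0,0,0, 0,0,-0.22,0,0,0, 0,0,-0.17,0,0,0, 0,0,-0.09,0,0,0]'; python3 -m handwheel '[0,0,-0.047,0,0,0, 0,0,0,0,0,0, 0,0,0,0,0,0]'
```

```text
time: 20.92
eef_pos: [0.4531, -0.2416, 0.2007]
tcp_rot: [0.184, 0.983, -0.0, -0.002]
contact_force: [1.0, -0.3, -0.1]
opening: 0.599
finger_force: 0.0
time: 21.33
eef_pos: [0.4522, -0.2349, 0.0621]
tcp_rot: [0.182, 0.983, 0.003, -0.005]
contact_force: [0.0, 0.2, -0.2]
opening: 0.604
finger_force: 0.0
time: 21.58
eef_pos: [0.4554, -0.2375, 0.0605]
tcp_rot: [0.181, 0.983, 0.0, -0.001]
contact_force: [-0.2, 0.7, 0.7]
opening: 0.6
finger_force: 0.0
```

```bash
python3 -m handwheel '[0,0,0,0,0,0, 0,0,0,0,0,0, 0,0,0,0,0,0, 0,0,0,0,0,0]' 0 40; python3 -m handwheel '[0.02,0.053,0,0,0,0, 0.04,0.106,0,0,0,0, 0.055,0.1457,0,0,0,0, 0.06,0.159,0,0,0,0, 0.06,0.159,0,0,0,0]'; python3 -m handwheel '[0.055,0.1457,0,0,0,0, 0.045,0.119,0,0,0,0, 0.025,0.066,0,0,0,0, 0.012,0.032,0,0,0,0, 0.008,0.021,0,0,0,0]'; python3 -m handwheel '[0.005,0.013,0,0,0,0, 0,0,0,0,0,0, 0,0,0,0,0,0]'
```

```text
time: 21.92
eef_pos: [0.4565, -0.238, 0.0625]
tcp_rot: [0.182, 0.983, 0.0, 0.001]
contact_force: [1.0, 2.5, 2.6]
opening: 0.101
finger_force: 39.0
time: 22.33
eef_pos: [0.4916, -0.145, 0.0625]
tcp_rot: [0.181, 0.983, -0.002, 0.001]
contact_force: [-2.0, -4.8, 3.3]
opening: 0.095
finger_force: 39.3
time: 22.75
eef_pos: [0.5131, -0.0879, 0.0624]
tcp_rot: [0.18, 0.984, -0.002, 0.0]
contact_force: [-6.9, -12.5, 7.4]
opening: 0.094
finger_force: 40.0
time: 23.0
eef_pos: [0.5131, -0.088, 0.0624]
tcp_rot: [0.18, 0.984, -0.003, -0.0]
contact_force: [-6.5, -9.1, 7.3]
opening: 0.097
finger_force: 40.0
```

```bash
python3 -m handwheel '[-0.005,-0.013,0,0,0,0, 0,0,0,0,0,0]'; python3 -m handwheel '[0,0,0,0,0,0, 0,0,0,0,0,0, 0,0,0,0,0,0, 0,0,0,0,0,0]' 0.6; python3 -m handwheel '[0,0,0.15,0,0,0, 0,0,0.24,0,0,0, 0,0,0.25,0,0,0, 0,0,0.25,0,0,0, 0,0,0.25,0,0,0]'; python3 -m handwheel '[0,0,0.25,0,0,0, 0,0,0.25,0,0,0, 0,0,0.25,0,0,0, 0,0,0.25,0,0,0, 0,0,0.12,0,0,0]'; python3 -m handwheel '[0.0865,0.2335,0,0,0,0, 0.0865,0.2335,0,0,0,0, 0,0,0,0,0,0, 0,0,0,0,0,0, 0,0,0,0,0,0]'; python3 f.py; python3 w.py w7
```

```text
time: 23.17
eef_pos: [0.5131, -0.0882, 0.0624]
tcp_rot: [0.182, 0.983, -0.0, 0.001]
contact_force: [-2.4, -2.1, 6.3]
opening: 0.097
finger_force: 40.0
time: 23.5
eef_pos: [0.5122, -0.0867, 0.0606]
tcp_rot: [0.181, 0.983, 0.0, -0.001]
contact_force: [-0.1, -0.1, 0.4]
opening: 0.599
finger_force: 0.0
time: 23.92
eef_pos: [0.5119, -0.0868, 0.2331]
tcp_rot: [0.181, 0.983, -0.0, -0.001]
contact_force: [-0.0, 0.5, -0.0]
opening: 0.602
finger_force: 0.0
time: 24.33
eef_pos: [0.5134, -0.0871, 0.406]
tcp_rot: [0.181, 0.983, -0.001, 0.004]
contact_force: [-0.3, -0.8, 0.9]
opening: 0.602
finger_force: 0.0
time: 24.75
eef_pos: [0.5384, -0.0169, 0.3995]
tcp_rot: [0.181, 0.983, -0.0, -0.001]
contact_force: [1.3, 0.4, -0.7]
opening: 0.598
finger_force: 0.0
scene {50: 0, 60: 0, 70: 0, 80: 0, 90: 0, 100: 0, 110: 0, 120: 0, 130: 74, 140: 161, 150: 149, 160: 152, 170: 149, 180: 155, 190: 145, 200: 159, 210: 152, 220: 158, 230: 163, 240: 144, 250: 154, 260: 131, 270: 33, 280: 34, 290: 108, 300: 13, 310: 0, 320: 0, 330: 0}
top {50: 0, 60: 0, 70: 0, 80: 0, 90: 0, 100: 0, 110: 0, 120: 0, 130: 72, 140: 181, 150: 147, 160: 137, 170: 143, 180: 163, 190: 148, 200: 161, 210: 163, 220: 156, 230: 179, 240: 127, 250: 176, 260: 221, 270: 45, 280: 37, 290: 199, 300: 38, 310: 0, 320: 0, 330: 0}
24.9 [ 0.5383 -0.0179  0.3998] [ 1.821e-01  9.833e-01 -1.000e-04 -3.000e-04] [-0.222 -0.093  1.718 -0.     1.518 -1.426] [0.47  0.008 0.523]
```

```bash
python3 - <<'E'
from h import *
yaw=np.radians(69.2);ex=np.array([np.cos(yaw),np.sin(yaw)]);ey=np.array([-ex[1],ex[0]]);o=np.array([.562,.0465])
for n in("scene","scene1","top","top1"):
    A=np.load(n+".npz");P=A["P"][A["d"]>0];q=(P[:,:2]-o)@np.c_[ex,ey];z=P[:,2]
    m=(z>.052)&(z<.068)&(abs(q[:,0]+.145)<.03)&(abs(q[:,1])<.05);print(n,"traybar",m.sum(),q[m].mean(0).round(4))
    m=(z>.073)&(z<.083)&(abs(q[:,0]+.01)<.05)&(abs(q[:,1])<.035);print("  holder top",m.sum(),(q[m].mean(0).round(4),q[m].min(0).round(4),q[m].max(0).round(4)) if m.sum() else '')
E
python3 -m handwheel '[0,0,-0.12,0,0,0, 0,0,-0.2,0,0,0, 0,0,-0.2,0,0,0, 0,0,-0.12,0,0,0, 0,0,-0.06,0,0,0]'; python3 -m handwheel '[0,0,0,0,0,0, 0,0,0,0,0,0, 0,0,0,0,0,0]'; python3 -m handwheel '[0,0,0,0,0,0, 0,0,0,0,0,0, 0,0,0,0,0,0, 0,0,0,0,0,0]' 0 40
python3 -c "
import cv2
a=cv2.imread('pics/scene1.png')[140:300,215:375];cv2.imwrite('pics/s2c.png',cv2.resize(a,(560,560),interpolation=2))"
```

```text
scene traybar 102 [-0.1461  0.0007]
  holder top 0 
scene1 traybar 103 [-0.146   0.0016]
  holder top 197 (array([-0.0118,  0.0003]), array([-0.0407, -0.0348]), array([0.0229, 0.0347]))
top traybar 131 [-0.1452  0.0021]
  holder top 0 
top1 traybar 130 [-0.1452  0.002 ]
  holder top 17 (array([-0.035 , -0.0015]), array([-0.0363, -0.0246]), array([-0.0343,  0.0267]))
time: 25.32
eef_pos: [0.5369, -0.0176, 0.2913]
tcp_rot: [0.182, 0.983, 0.0, -0.003]
contact_force: [0.3, -0.5, -1.0]
opening: 0.599
finger_force: 0.0
time: 25.57
eef_pos: [0.5394, -0.0175, 0.2973]
tcp_rot: [0.182, 0.983, -0.0, 0.002]
contact_force: [-0.0, -0.4, -0.4]
opening: 0.603
finger_force: 0.0
time: 25.9
eef_pos: [0.5387, -0.0176, 0.2962]
tcp_rot: [0.181, 0.983, -0.001, 0.001]
contact_force: [-0.4, -3.0, 3.0]
opening: 0.112
finger_force: 38.9
```

View pics/s2c.png

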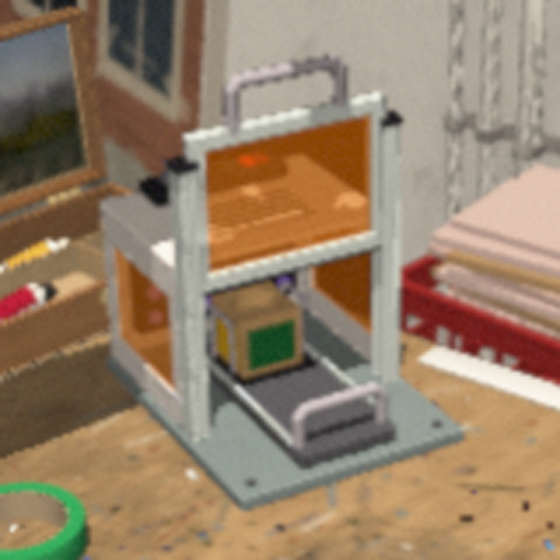

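The crop shows the tray home at the same bar position as at the start. Green now faces the front, so red faces the lamp, with yellow on the left. I'll lower the sash.

```bash
python3 -m handwheel '[0,0,-0.07,0,0,0, 0,0,-0.14,0,0,0, 0,0,-0.15,0,0,0, 0,0,-0.14,0,0,0, 0,0,-0.1,0,0,0]'; python3 -m handwheel '[0,0,-0.05,0,0,0, 0,0,-0.03,0,0,0, 0,0,-0.03,0,0,0, 0,0,0,0,0,0, 0,0,0,0,0,0]'
```

```text
time: 26.32
eef_pos: [0.5387, -0.0177, 0.2051]
tcp_rot: [0.181, 0.983, -0.001, 0.001]
contact_force: [-1.9, -2.6, 5.5]
opening: 0.109
finger_force: 39.3
time: 26.73
eef_pos: [0.5389, -0.0176, 0.1917]
tcp_rot: [0.181, 0.983, -0.001, 0.0]
contact_force: [-6.5, -3.5, 11.1]
opening: 0.109
finger_force: 39.8
```

```bash
python3 -m handwheel '[0,0,-0.03,0,0,0, 0,0,0,0,0,0, 0,0,0,0,0,0]'; python3 -m handwheel '[0,0,0.035,0,0,0, 0,0,0,0,0,0]';python3 -m handwheel '[0,0,0,0,0,0, 0,0,0,0,0,0, 0,0,0,0,0,0, 0,0,0,0,0,0]' 0.6; python3 -m handwheel '[0,0,0.1,0,0,0, 0,0,0.25,0,0,0, 0,0,0.25,0,0,0, 0,0,0.25,0,0,0, 0,0,0.25,0,0,0]'; python3 -m handwheel '[0,0,0.2,0,0,0, 0,0,0,0,0,0, 0,0,0,0,0,0]'; mkdir -p z; cp scene.npz top.npz z/; python3 f.py; python3 c.py | grep -E "sash|tray"; cp scene1.npz scene.npz; cp top1.npz top.npz; python3 c.py | grep -E "sash|tray"
```

```text
time: 26.98
eef_pos: [0.539, -0.0177, 0.1915]
tcp_rot: [0.181, 0.983, -0.001, -0.0]
contact_force: [-15.4, -1.9, 27.2]
opening: 0.112
finger_force: 41.4
time: 27.15
eef_pos: [0.5388, -0.0176, 0.1917]
tcp_rot: [0.181, 0.983, -0.001, 0.001]
contact_force: [-4.3, -3.4, 8.9]
opening: 0.112
finger_force: 40.2
time: 27.48
eef_pos: [0.5383, -0.0165, 0.1888]
tcp_rot: [0.181, 0.983, 0.0, -0.0]
contact_force: [-0.1, -0.1, -0.0]
opening: 0.601
finger_force: 0.0
time: 27.9
eef_pos: [0.5383, -0.0166, 0.3555]
tcp_rot: [0.181, 0.983, 0.0, -0.001]
contact_force: [0.3, 0.3, 0.2]
opening: 0.597
finger_force: 0.0
time: 28.15
eef_pos: [0.5394, -0.0169, 0.3868]
tcp_rot: [0.181, 0.983, 0.0, 0.002]
contact_force: [-0.6, -0.3, -0.8]
opening: 0.604
finger_force: 0.0
scene {50: 126, 60: 138, 70: 142, 80: 127, 90: 145, 100: 152, 110: 136, 120: 145, 130: 152, 140: 125, 150: 233, 160: 34, 170: 27, 180: 46, 190: 109, 200: 2, 210: 0, 220: 0, 230: 0, 240: 0, 250: 0, 260: 0, 270: 0, 280: 0, 290: 0, 300: 0, 310: 0, 320: 0, 330: 0}
top {50: 110, 60: 119, 70: 107, 80: 119, 90: 126, 100: 121, 110: 125, 120: 134, 130: 12
[... 334 characters left out ...]
396 -0.0393  0.054 ] max [-0.1305  0.0311  0.0633]
scene sashbar 100 mean [-0.0629  0.0024  0.1971] min [-0.0682 -0.0473  0.1878] max [-0.0576  0.0452  0.2017]
scene traybar 102 mean [-0.1366 -0.0032  0.0591] min [-0.1414 -0.0388  0.053 ] max [-0.1293  0.0312  0.0643]
top sashbar 203 mean [-0.0613 -0.0007  0.1929] min [-0.0652 -0.0455  0.1874] max [-0.0558  0.0413  0.197 ]
top traybar 130 mean [-0.1356 -0.0022  0.0588] min [-0.1395 -0.0386  0.0534] max [-0.1304  0.0314  0.0622]
scene sashbar 136 mean [-0.0623 -0.0009  0.1934] min [-0.067  -0.0453  0.1873] max [-0.0564  0.0432  0.1985]
scene traybar 101 mean [-0.1366 -0.0023  0.0592] min [-0.1411 -0.0398  0.0533] max [-0.1301  0.0335  0.0639]
```

```bash
python3 -c "
from plant import ctrl
print(ctrl.sign_off())"
```

```text
the job is handed in; nothing more can be done
None
```

The job is handed in at about 28 s: the holder is back in its nest with the green face to the front, so red faces the lamp, the tray is fully home, the sash is fully shut and nothing else was touched.

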